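# Snap the loose tool case shut

## Task

Three grey metal tool cases lie on the workbench and one was left unlatched: its steel catch tab sticks up at a slant while the tabs of the other two lie level. Tug that case's lid up a couple of centimetres by its handle to make sure that it is the loose one, lower the lid shut again, then press its catch tab fully down. Leave the two fastened cases alone.

Things in the scene. Friction and masses are not known exactly. Their poses are not given: they have to be found in the camera images.
- case_a: The unlatched case, catch tab raised: a grey sheet-metal tool case, 220 long, 130 wide, lid top 90 mm above the bench, fixed to the bench. Origin: centre of its underside; x along its length from the catch end (towards the robot) to the lid's hinge end, y across, z up. Hinge line: along y, 110 mm towards +x, 65 mm up. Catch pivot line: along y, 118 mm towards -x, 86 mm up, on the lid.
- case_a_handle (a point): Centre of the black bar handle on the lid of case_a: bar 84 mm long, 16 wide, 16 high, on two posts, above the middle of the lid, 30 mm above its top, so 120 mm above the bench with the lid shut. Axes as case_a's with the lid shut; x along the bar.
- case_a_tab (a point): Point on top of case_a's steel catch tab, mid-width, 23 mm from its pivot. Tab 46 mm long, 38 wide, 5 thick, hinged on the lid's end edge facing the robot and projecting outward from the case. When shut it is level, its top flush with the lid's top, 90 mm above the bench. Axes turn with the tab (x towards the case, z up when shut).
- case_a_lid (a joint): Lid of case_a, rad: 0 shut, growing as the catch end is lifted (0.1 rad is 11 mm at the handle). Lid weighs about 0.35 kg, falls shut if let go, and is free to lift while the catch is up; once the catch is shut its hook holds the lid.
- case_a_catch (a joint): Catch of case_a, rad: 0 shut (tab level, against a stop), growing as the tab is raised; it starts at 0.42 to 0.6. Its hinge is stiff (about 0.035 N m: some 1.5 N at mid-tab) and it stays where it is left. It is shut by pressing down on the tab from above.
- case_b: A fastened bystander: a grey sheet-metal tool case of the same make and size, catch tab level, lid and catch do not move; origin at the centre of its underside, x from its catch end to its hinge end, z up.
- case_c: Another fastened bystander case, the same as case_b.

How it is judged:
By the outcome, as a careful person would: the job done as asked, in the order asked, and still so for the second after the job is handed in, with the robot touching nothing.
It also fails if it takes over 38 s, if anything falls off the work surface, if the arm or the gripper's body presses on something with over 40 N, if the wrist force passes 120 N, or if a joint passes its speed limit or range.

## Robot

A 6-joint arm with a two-finger parallel gripper is mounted at the origin on the work surface. World frame = base frame: x ahead of the robot, y to its left, z up, the work surface at z = 0. Lengths are in m, angles in rad, forces in N, time in s.
With the tool pointing down it reaches from about 0.25 to 0.725 m from the base axis. Payload 4 kg.
Tool frame: the origin (TCP) lies between the finger pads; the fingertips stand 17 mm ahead of it and the grasp point (between the pads) lies 2 mm behind it; z points along the fingers, y is the direction in which the jaws open and shut (so a half turn about z gives the same grasp; the last joint's range is limited). The gripper opens to 85 mm and grips with 20 to 120 N. Pads are 22 mm wide; open, the fingers measure 114 mm over their backs; the gripper's body (76 mm by 85 mm) begins 54 mm behind the grasp point. The pads swing forward as they close: fully open they stand 13 mm farther back than shut.
Start: joints at [-1.13, 0.241, 0.005, 1.335, 0, 1.571], TCP at [0.213, -0.452, 0.248] pointing down, gripper open.
Joint ranges: [-2.72, 2.72], [-1.05, 1.87], [-1.09, 1.28], [-1.99, 2.15], [-1.42, 1.44], [-3.14, 3.14]. Speed limits (rad/s): [2.79, 2.79, 3.14, 3.14, 3.14, 3.14].

## Interface

Orientations are given as a unit quaternion [x, y, z, w].
In Python, from workcell import readout, viewer, order gives the robot as it stands. The module is installed in compiled form; this text tells all that it offers.
- The arm moves only by the shell command python3 -m crank 'ROWS'. ROWS is text: rows parted by semicolons, each of 7 numbers parted by spaces: the shift along the tool's x, y, z in m, then the turn, a rotation vector about the tool's x, y, z in rad, then the gripper's target within -1 to 1 (shut at 1, half-way at 0, fully open at -1). A call has 1 to 20 rows; each row shifts and turns the pose as measured when the row begins, along the tool's axes as they then stand; what a row does not reach is not made up. A row lasts 1/12 s, in which the tool goes at most 41.7 mm and 7.16 degrees, less where a joint would pass 70% of its speed; a pose out of reach is approached as far as the arm can. A call with a gripper value outside its range is refused whole. The fingers move at their own pace and stop on an object; the grip force is fixed at half the most. Time passes only in rows, so rows that do not move let the fingers close. It gives the time, the measured TCP pose, the force and the opening at its end, in the units of the state.
- readout.get_obs(): the state, without advancing time (a new reading comes with each control period).
- viewer.camera(name): name is "scene" or "top" or "wrist"; returns the picture (384x512x3 uint8, red, green, blue); there is no depth.
- viewer.calibration(name): a dict with "fx", "fy", "cx", "cy" (pixels), "eye" and "rotation" of the camera in the world. Camera axes: x right, y down, z forward; pixel columns grow to the right and rows downward; lengths in m; the calibration is good to about 2 mm. A picture is of the moment at which its call begins: read the wrist's pose just before it. calibration takes no time and is no camera call; for the wrist camera it gives the pose at the moment of the call.
- order.job_done(): hands the job in, once; it reports no verdict.
The state is a dict: "clock": time; "joint_pos": joint angles; "joint_vel": joint speeds; "tau": joint torques, N m; "eef_pos": TCP position; "tool_rot": TCP orientation; "ft_force": force on the tool from outside, world axes, zero at the start; "ft_torque": the same for the moment, N m; "grip_width": finger opening in m.
Only numpy, scipy, OpenCV 4.12 (cv2) and the standard library are available. Lean on these libraries where they do the work, as an engineer would, in place of code of your own. Each camera call takes 0.05 s, during which the arm holds its last target. There are 200 camera calls.

## Working session

There is one attempt and no reset: what is moved stays moved. The work goes in short steps, Python scripts to look and compute and a shell command to move; the robot and the scene stay as the last step left them, time stands still between calls to the robot, and variables do not carry over. Pictures are saved under pics/ and viewed, about 8 in all and at most 12, crops included, and the job is handed in when it is done.

```bash
mkdir -p pics; cat > h.py <<'E'
import numpy as np, cv2
from workcell import readout, viewer, order
from scipy.spatial.transform import Rotation as R
def snap(name,fn):
    cal=viewer.calibration(name); im=viewer.camera(name)
    cv2.imwrite('pics/'+fn,im[:,:,::-1]); np.savez('pics/'+fn+'.npz',**{k:np.array(v) for k,v in cal.items()})
    return im,cal
def ray(cal,u,v):
    d=np.array([(u-cal['cx'])/cal['fx'],(v-cal['cy'])/cal['fy'],1.]); return np.array(cal['eye']),np.array(cal['rotation']).reshape(3,3)@d
def onz(cal,u,v,z):
    e,d=ray(cal,u,v); return e+d*(z-e[2])/d[2]
def load(fn): return dict(np.load('pics/'+fn+'.npz'))
E
python3 - <<'E'
from h import *
np.set_printoptions(precision=4,suppress=True)
o=readout.get_obs(); print(o)
a,c=snap('top','top0.png'); print(c)
b,c=snap('scene','scene0.png'); print(c)
cv2.imwrite('pics/both.png',np.hstack([a,b])[:,:,::-1][:, :])
E
```

```text
{'clock': 0.0, 'joint_pos': array([-1.13  ,  0.2414,  0.0037,  1.3352, -0.    ,  1.5708]), 'joint_vel': array([ 0.001 , -0.0003, -0.0008, -0.0008,  0.0004, -0.0017]), 'tau': array([  0.0004, -37.2319,  25.2407,   0.017 ,   0.    ,  -0.    ]), 'eef_pos': array([ 0.2131, -0.4517,  0.2474]), 'tool_rot': array([ 0.9758,  0.2186, -0.0002, -0.001 ]), 'ft_force': array([ 0.4681,  0.9397, -0.3817]), 'ft_torque': array([ 0.003 , -0.0108,  0.0016]), 'grip_width': 0.08537042053802132}
{'fx': 393.28755741153714, 'fy': 393.28755741153714, 'cx': 259.21514291203187, 'cy': 188.20026842255405, 'eye': array([ 0.5319, -0.0262,  1.1858]), 'rotation': array([ 0.7078, -0.7058,  0.022 , -0.0221])}
{'fx': 399.36398882459963, 'fy': 399.36398882459963, 'cx': 254.21058033766087, 'cy': 193.97457669975776, 'eye': array([1.048 , 0.4888, 0.8115]), 'rotation': array([ 0.3298,  0.8642, -0.3515, -0.1444])}
```

View pics/top0.png

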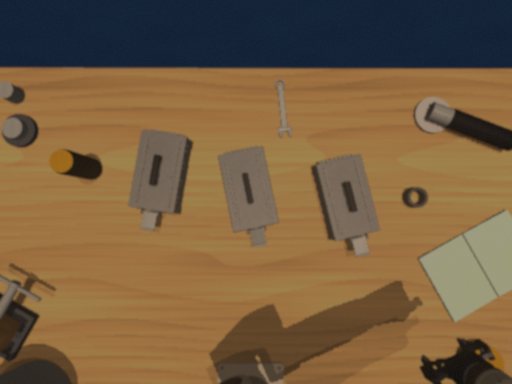

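View pics/scene0.png

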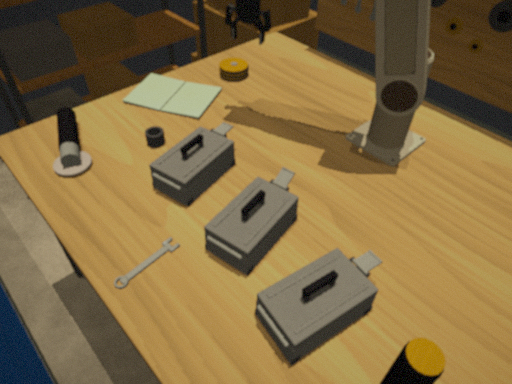

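The top view shows cases at about (160,172), (249,190) and (346,199), with tabs at (150,219), (258,236) and (359,244). The scene view shows the same three tabs at (368,263), (285,179) and (222,129). I'll enlarge the tabs.

```bash
sed -i 's/np.array(cal\[.rotation.\]).reshape(3,3)@d/R.from_quat(cal["rotation"]).apply(d)/' h.py
python3 - <<'E'
from h import *
t=cv2.imread('pics/top0.png'); s=cv2.imread('pics/scene0.png')
def cr(im,u,v): return cv2.resize(im[v-25:v+25,u-25:u+25],(260,260),interpolation=cv2.INTER_CUBIC)
cv2.imwrite('pics/tabs.png',np.vstack([np.hstack([cr(t,150,219),cr(t,258,236),cr(t,359,244)]),np.hstack([cr(s,368,263),cr(s,285,179),cr(s,222,129)])]))
E
```

```text
(no output)
```

View pics/tabs.png

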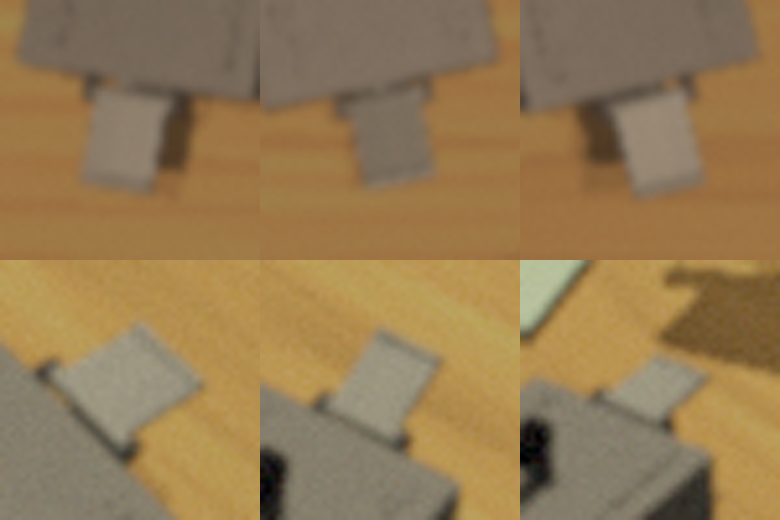

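```bash
python3 - <<'E'
from h import *
np.set_printoptions(precision=4,suppress=True)
ct,cs=load('top0.png'),load('scene0.png')
T=[(150,219),(258,236),(359,244)];S=[(368,263),(285,179),(222,129)]
ta=[(116,187),(141,180),(151,188)];sa=[(170,93),(150,85),(161,106)]
for i in range(3):
    p=[T[i][k]-25+ta[i][k]/5.2 for k in (0,1)];q=[S[i][k]-25+sa[i][k]/5.2 for k in (0,1)]
    e1,d1=ray(ct,*p);e2,d2=ray(cs,*q)
    x=np.linalg.lstsq(np.c_[d1,-d2],e2-e1,rcond=None)[0]
    print('tab tip',(e1+d1*x[0]+e2+d2*x[1])/2,np.linalg.norm(e1+d1*x[0]-e2-d2*x[1]))
im=cv2.imread('pics/top0.png')
# black handles: dark, neutral, near cases
for (u,v) in [(155,170),(249,188),(348,196)]:
    m=(im[v-28:v+28,u-16:u+16].max(2)<60).astype(np.uint8)
    n,l,st,ce=cv2.connectedComponentsWithStats(m); 
    k=min([j for j in range(1,n) if st[j,4]>40],key=lambda j:np.hypot(*(ce[j]-[16,28])))
    y,x=np.nonzero(l==k); w=np.array([onz(ct,a+u-16,b+v-28,0.128)[:2] for a,b in zip(x,y)])
    c=w.mean(0); ev,V=np.linalg.eigh(np.cov((w-c).T)); a=V[:,1]*np.sign(V[0,1])
    print('handle px',ce[k]+[u-16,v-28],'xyz',c,'yaw',np.arctan2(a[1],a[0]),'len',np.ptp((w-c)@a),np.ptp((w-c)@V[:,0]),st[k,4])
E
```

```text
tab tip [0.4823 0.2869 0.0835] 0.0022705723403442044
tab tip [ 0.441  -0.0277  0.1029] 0.0032894433248966313
tab tip [ 0.4141 -0.314   0.0836] 0.0025388076983734317
handle px [155.0663 169.5912] xyz [0.6475 0.2557] yaw -0.15605989710316698 len 0.07702403765944275 0.017864487763070386 181
handle px [245.7209 181.2791] xyz [0.6164 0.0105] yaw 0.1594607416199167 len 0.04361190184162947 0.008158005520174708 43
handle px [348.562  195.6058] xyz [ 0.5786 -0.2665] yaw 0.2296621351127837 len 0.07545721679834322 0.01599099277139146 137
```

The middle case is the loose one: its tab tip is at z = 103 mm, against 83.5 mm for the other two. Next I'll refine its handle position and work out the transfer move.

```bash
cat >> h.py <<'E'
def go(p,yaw):
    """needed shift in tool axes & turn (rotvec) to reach p, tool down with x at yaw"""
    o=readout.get_obs(); q=R.from_quat(o['tool_rot'])
    t=R.from_euler('z',yaw)*R.from_euler('x',np.pi)
    print('t',o['clock'],'tcp',o['eef_pos'],'shift',q.inv().apply(np.array(p)-o['eef_pos']),'turn',(q.inv()*t).as_rotvec(),'F',o['ft_force'],'w',o['grip_width'])
E
python3 - <<'E'
from h import *
np.set_printoptions(precision=4,suppress=True)
ct=load('top0.png'); im=cv2.imread('pics/top0.png'); u,v=249,188
for th in (70,80):
    m=(im[v-28:v+28,u-16:u+16].max(2)<th).astype(np.uint8)
    n,l,st,ce=cv2.connectedComponentsWithStats(m); k=1+st[1:,4].argmax()
    y,x=np.nonzero(l==k); w=np.array([onz(ct,a+u-16,b+v-28,0.128)[:2] for a,b in zip(x,y)])
    c=w.mean(0); ev,V=np.linalg.eigh(np.cov((w-c).T)); a=V[:,1]*np.sign(V[0,1])
    print(th,ce[k]+[u-16,v-28],c,np.arctan2(a[1],a[0]),np.ptp((w-c)@a),st[k,4])
go([c[0],c[1],0.22],np.arctan2(a[1],a[0]))
E
```

```text
70 [247.1463 187.6341] [0.5993 0.0066] 0.20599171704710248 0.07788700070490406 123
80 [247.1975 187.6115] [0.5994 0.0064] 0.20062775617468903 0.08052645267850966 157
t 0.1 tcp [ 0.2131 -0.4517  0.2475] shift [ 0.5448 -0.2495  0.028 ] turn [-0.0019  0.0002  0.2402] F [ 0.8538 -1.2306  0.5618] w 0.08540060040995631
```

```bash
python3 -m crank '0 0 0 0 0 0.12 -1; 0 0 0 0 0 0.12 -1; 0.029 -0.023 0 0 0 0 -1; 0.029 -0.023 0 0 0 0 -1; 0.029 -0.023 0 0 0 0 -1; 0.029 -0.023 0 0 0 0 -1; 0.029 -0.023 0 0 0 0 -1; 0.029 -0.023 0 0 0 0 -1; 0.029 -0.023 0 0 0 0 -1; 0.029 -0.023 0 0 0 0 -1; 0.029 -0.023 0 0 0 0 -1; 0.029 -0.023 0 0 0 0 -1; 0.029 -0.023 0 0 0 0 -1; 0.029 -0.023 0 0 0 0 -1; 0.029 -0.023 0 0 0 0 -1; 0.029 -0.023 0 0 0 0 -1; 0 0 0 0 0 0 -1'
python3 - <<'E'
from h import *
np.set_printoptions(precision=4,suppress=True)
go([.5994,.0064,.12],.2)
a,c=snap('wrist','w1.png'); print(c)
E
```

```text
clock: 1.52
eef_pos: [0.5638, -0.0425, 0.2382]
tool_rot: [0.996, 0.088, -0.006, -0.005]
ft_force: [0.3, -0.1, -0.1]
grip_width: 0.0854
t 1.5167 tcp [ 0.5638 -0.0425  0.2382] shift [ 0.0449 -0.0406  0.1182] turn [-0.0114  0.01   -0.0228] F [ 0.2561 -0.1422 -0.1231] w 0.08541310142931881
{'fx': 271.5060194749397, 'fy': 271.5060194749397, 'cx': 253.32508068180672, 'cy': 193.33340811545867, 'eye': array([ 0.6319, -0.0335,  0.3624]), 'rotation': array([ 0.7604, -0.6345, -0.0933,  0.1021])}
```

View pics/w1.png

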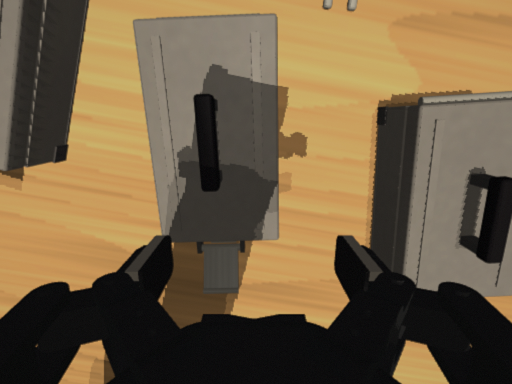

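The wrist picture shows the handle from (204,96) to (210,190), the lid corners at (134,20), (276,14), (278,238) and (162,241), and the raised tab at (204-239, 242-292).

```bash
python3 - <<'E'
from h import *
np.set_printoptions(precision=4,suppress=True)
c=load('w1.png')
P=lambda u,v,z:onz(c,u,v,z)[:2]
L=[P(134,20,.09),P(276,14,.09),P(278,238,.09),P(162,241,.09)]
print('lid',np.array(L),'centre',np.mean(L,0),[np.linalg.norm(L[i]-L[i-1]) for i in range(4)])
d=(L[0]+L[1]-L[2]-L[3]);yl=np.arctan2(d[1],d[0]);print('yaw lid',yl)
im=cv2.imread('pics/w1.png'); m=np.zeros(im.shape[:2],np.uint8); m[85:200,185:230]=(im[85:200,185:230].max(2)<35)
y,x=np.nonzero(m); w=np.array([P(a,b,.124) for a,b in zip(x,y)]); print('handle',w.mean(0),cv2.minAreaRect((w*1000).astype(np.float32)))
ends=P(204,96,.126),P(210,190,.126); e=ends[0]-ends[1]; print(ends,np.mean(ends,0),np.linalg.norm(e),np.arctan2(e[1],e[0]))
h=np.mean(ends,0); go([h[0],h[1],.12],yl)
E
```

```text
lid [[ 0.6931  0.0885]
 [ 0.7195 -0.0345]
 [ 0.5099 -0.0794]
 [ 0.483   0.0455]] centre [0.6014 0.005 ] [np.float64(0.2145454174760048), np.float64(0.12580456143045285), np.float64(0.21441606438829908), np.float64(0.12778014703907473)]
yaw lid 0.20673830839647486
handle [0.6022 0.0048] ((600.662841796875, 3.938037872314453), (83.59598541259766, 19.273263931274414), 12.381114959716797)
(array([0.6398, 0.0122]), array([ 0.5611, -0.0034])) [0.6004 0.0044] 0.08017675018236665 0.19629167921065588
t 1.5667 tcp [ 0.5619 -0.0444  0.238 ] shift [ 0.048  -0.0401  0.1178] turn [-0.0103  0.0127 -0.0307] F [-0.3108  0.3777 -0.8192] w 0.08510193257562249
```

```bash
python3 -m crank '0.024 -0.02 0.01 -0.01 0.013 -0.03 -1; 0.024 -0.02 0.01 0 0 0 -1; 0 0 0.03 0 0 0 -1; 0 0 0.02 0 0 0 -1; 0 0 0 0 0 0 -1'
python3 - <<'E'
from h import *
np.set_printoptions(precision=4,suppress=True)
go([.601,.005,.12],.205)
E
```

```text
clock: 1.98
eef_pos: [0.6015, 0.0029, 0.1656]
tool_rot: [0.995, 0.103, 0.0, 0.001]
ft_force: [-0.0, 0.1, -0.3]
grip_width: 0.0853
t 1.9833 tcp [0.6015 0.0029 0.1656] shift [-0.     -0.0023  0.0456] turn [0.0026 0.0002 0.0006] F [-0.0379  0.1443 -0.2965] w 0.08527089988258899
```

```bash
python3 -m crank '0 -0.002 0.02 0 0 0 -1; 0 0 0.018 0 0 0 -1; 0 0 0.006 0 0 0 -1; 0 0 0 0 0 0 0.3; 0 0 0 0 0 0 1; 0 0 0 0 0 0 1; 0 0 0 0 0 0 1; 0 0 0 0 0 0 1; 0 0 0 0 0 0 1'
python3 - <<'E'
from h import *
np.set_printoptions(precision=4,suppress=True)
go([.601,.005,.12],.205)
E
```

```text
clock: 2.73
eef_pos: [0.5979, 0.0064, 0.1272]
tool_rot: [0.995, 0.101, 0.0, -0.007]
ft_force: [0.2, 4.4, -5.4]
grip_width: 0.0145
t 2.7333 tcp [0.5979 0.0064 0.1272] shift [0.0028 0.0021 0.0072] turn [-0.0147 -0.0016 -0.0023] F [ 0.192   4.3703 -5.3761] w 0.014503650956460036
```

```bash
python3 -m crank '0 0 0 0 0 0 0; 0 0 0 0 0 0 0; 0 0 0 0 0 0 0;0 0 0 0 0 0 0; 0 0.001 0.004 -0.014 0 0 0; 0 0 0.004 0 0 0 0; 0 0 0 0 0 0 0'
python3 - <<'E'
from h import *
np.set_printoptions(precision=4,suppress=True)
go([.601,.005,.12],.205)
snap('wrist','w2.png')
E
```

```text
clock: 3.32
eef_pos: [0.6006, 0.0056, 0.1227]
tool_rot: [0.995, 0.102, 0.005, 0.001]
ft_force: [-0.9, -0.7, 0.4]
grip_width: 0.0429
t 3.3167 tcp [0.6006 0.0056 0.1227] shift [0.0002 0.0007 0.0027] turn [ 0.003  -0.009  -0.0015] F [-0.9037 -0.6772  0.4033] w 0.04288041110979913
```

View pics/w2.png

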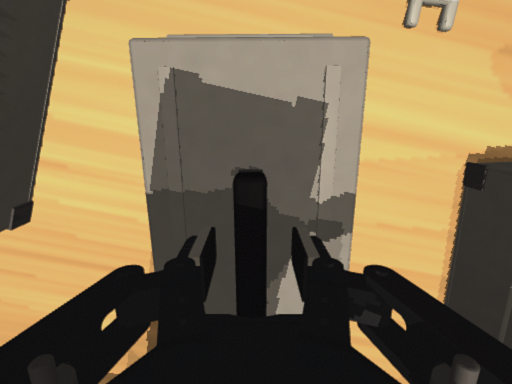

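The bar (235-266, 170-315) sits between the open jaws at about 205 and 300, well centred. I'll close and check.

```bash
python3 -m crank '0 0 0.003 0 0 0 0; 0 0 0 0 0 0 1; 0 0 0 0 0 0 1; 0 0 0 0 0 0 1; 0 0 0 0 0 0 1; 0 0 0 0 0 0 1'
```

```text
clock: 3.87
eef_pos: [0.6001, 0.0071, 0.1195]
tool_rot: [0.995, 0.102, 0.004, -0.001]
ft_force: [-0.1, 0.2, -0.3]
grip_width: 0.0152
```

```bash
python3 -m crank '0.0016 0 -0.0033 0 -0.03 0 1; 0.0016 0 -0.0033 0 -0.03 0 1; 0.0016 0 -0.0033 0 -0.03 0 1; 0.0016 0 -0.0033 0 -0.03 0 1; 0.0016 0 -0.0033 0 -0.03 0 1; 0.0016 0 -0.0033 0 -0.03 0 1; 0 0 0 0 0 0 1'
```

```text
clock: 4.45
eef_pos: [0.611, 0.0094, 0.1377]
tool_rot: [0.991, 0.102, -0.089, 0.009]
ft_force: [-4.3, 0.2, 3.3]
grip_width: 0.015
```

```bash
python3 -m crank '0.0016 0 -0.0033 0 -0.03 0 1; 0.0008 0 -0.0018 0 -0.015 0 1; 0 0 0 0 0 0 1; 0 0 0 0 0 0 1'; python3 - <<'E'
from h import *
a,_=snap('scene','s1.png'); 
cv2.imwrite('pics/s1c.png',cv2.resize(a[110:290,170:350,::-1],(540,540),interpolation=cv2.INTER_CUBIC))
E
```

```text
clock: 4.78
eef_pos: [0.6139, 0.01, 0.1417]
tool_rot: [0.988, 0.103, -0.112, 0.01]
ft_force: [-1.9, 0.5, 1.7]
grip_width: 0.0148
```

View pics/s1c.png

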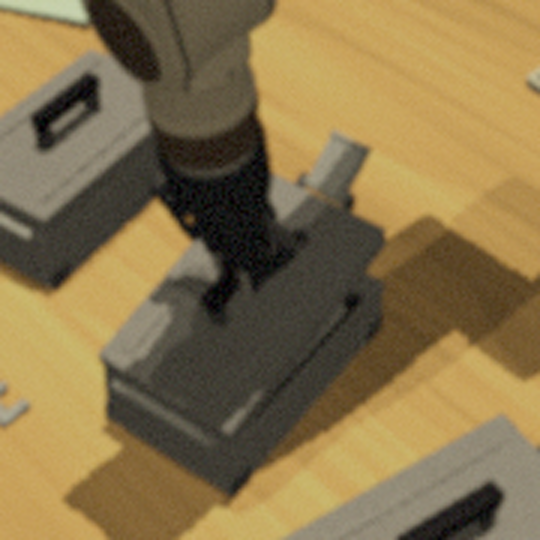

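The lid is open: the gap at the catch end shows near (350,300), and the tab at (340,165) rises with it. The handle has lifted 22 mm, so I'll lower along the same arc.

```bash
python3 -m crank '-0.0016 0 0.0033 0 0.03 0 1; -0.0016 0 0.0033 0 0.03 0 1; -0.0016 0 0.0033 0 0.03 0 1; -0.0016 0 0.0033 0 0.03 0 1; -0.0016 0 0.0033 0 0.03 0 1; -0.0016 0 0.0033 0 0.03 0 1; -0.0012 0 0.0025 0 0.022 0 1; 0 0 0 0 0 0 1'; python3 - <<'E'
from h import *
np.set_printoptions(precision=4,suppress=True)
go([.6001,.0071,.1195],.205)
E
```

```text
clock: 5.5
eef_pos: [0.6, 0.007, 0.1195]
tool_rot: [0.995, 0.102, -0.001, -0.001]
ft_force: [2.5, 1.0, -2.6]
grip_width: 0.0149
t 5.5 tcp [0.6    0.007  0.1195] shift [ 0.0001 -0.0001  0.    ] turn [-0.0024  0.0009 -0.0005] F [ 2.4567  0.9935 -2.6321] w 0.014924017535977148
```

```bash
python3 -m crank '0 0 0 0 0 0 0; 0 0 0 0 0 0 0; 0 0 0 0 0 0 0; 0 0 0 0 0 0 0; 0 0 -0.03 0 0 0 0; 0 0 -0.035 0 0 0 0; 0 0 -0.02 0 0 0 0.5; -0.035 0 0 0 0 0 1; -0.035 0 0 0 0 0 1; -0.035 0 0 0 0 0 1; -0.03 0 0 0 0 0 1; 0 0 0 0 0 0 1; 0 0 0 0 0 0 1'; python3 - <<'E'
from h import *
np.set_printoptions(precision=4,suppress=True)
go([.459,-.0245,.107],.205)
a,_=snap('scene','s2.png'); b,_=snap('wrist','w3.png')
cv2.imwrite('pics/s2c.png',np.hstack([cv2.resize(a[110:270,200:360,::-1],(384,384),interpolation=cv2.INTER_CUBIC),b[:,64:448,::-1]]))
E
```

```text
clock: 6.58
eef_pos: [0.4644, -0.0221, 0.2062]
tool_rot: [0.995, 0.101, -0.004, 0.0]
ft_force: [0.7, 0.3, 0.9]
grip_width: -0.0002
t 6.5833 tcp [ 0.4644 -0.0221  0.2062] shift [-0.0051  0.0013  0.0992] turn [-0.0005  0.0073 -0.0028] F [0.7305 0.3065 0.909 ] w -0.00018925898410538286
```

View pics/s2c.png

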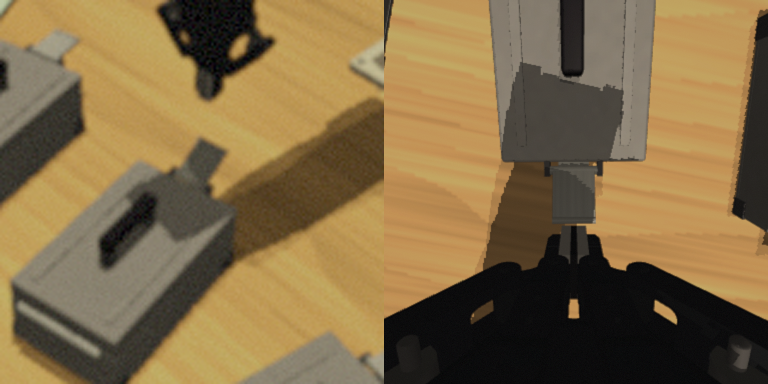

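The lid is shut with no gap. The tab is still raised at (205,155) on the left half, and on the right half the closed fingers at x=573 line up with the tab (552-595). I'll descend and press.

```bash
python3 -m crank '-0.005 0.001 0.03 0 0.007 0 1; 0 0 0.03 0 0 0 1; 0 0 0.012 0 0 0 1; 0 0 0.006 0 0 0 1;  0 0 0.006 0 0 0 1'; python3 -m crank '0 0 0.006 0 0 0 1; 0 0 0.006 0 0 0 1'
```

```text
clock: 7.1
eef_pos: [0.4707, -0.0234, 0.1219]
tool_rot: [0.995, 0.102, 0.006, 0.001]
ft_force: [-0.5, 0.9, 0.3]
grip_width: -0.0003
clock: 7.27
eef_pos: [0.473, -0.0232, 0.1096]
tool_rot: [0.995, 0.102, 0.007, 0.001]
ft_force: [-1.7, 0.2, 3.0]
grip_width: 0.0003
```

```bash
python3 -m crank '-0.004 0 -0.012 0 -0.006 0 1; -0.012 0 0 0 -0.006 0 1; 0 0 0 0 0 0 1'; python3 -m crank '-0.002 0 0.006 0 0 0 1; -0.001 0 0.006 0 0 0 1; 0 0 0.003 0 0 0 1'
```

```text
clock: 7.52
eef_pos: [0.458, -0.0263, 0.1205]
tool_rot: [0.995, 0.103, -0.0, 0.001]
ft_force: [-0.5, -0.7, 0.5]
grip_width: -0.0006
clock: 7.77
eef_pos: [0.4581, -0.027, 0.1063]
tool_rot: [0.995, 0.103, 0.003, 0.002]
ft_force: [-6.4, 0.5, 22.1]
grip_width: 0.0002
```

22 N at a tip height of 89 mm means the tab is against its stop. I'll hold briefly, retreat and verify.

```bash
python3 -m crank '0 0 0.001 0 0 0 1; 0 0 0 0 0 0 1'; python3 -m crank '0 0 -0.02 0 0 0 1; 0 0 -0.04 0 0 0 1; 0 0 -0.04 0 0 0 1; -0.03 0 -0.03 0 0 0 1; -0.03 0 -0.02 0 0 0 1; 0 0 0 0 0 0 1; 0 0 0 0 0 0 1'; python3 - <<'E'
from h import *
a,_=snap('scene','s3.png'); b,_=snap('top','t3.png'); c,_=snap('wrist','w4.png')
f=lambda i:cv2.resize(i[:,:,::-1],(390,390),interpolation=cv2.INTER_CUBIC)
cv2.imwrite('pics/s3c.png',np.hstack([f(a[110:240,200:330]),f(c[:,64:448])]))
E
```

```text
clock: 7.93
eef_pos: [0.4581, -0.027, 0.107]
tool_rot: [0.995, 0.103, 0.003, 0.002]
ft_force: [-1.4, -0.1, 2.2]
grip_width: 0.0003
clock: 8.52
eef_pos: [0.399, -0.0386, 0.2591]
tool_rot: [0.995, 0.103, 0.002, 0.002]
ft_force: [-0.1, 0.4, 0.1]
grip_width: 0.0001
```

View pics/s3c.png

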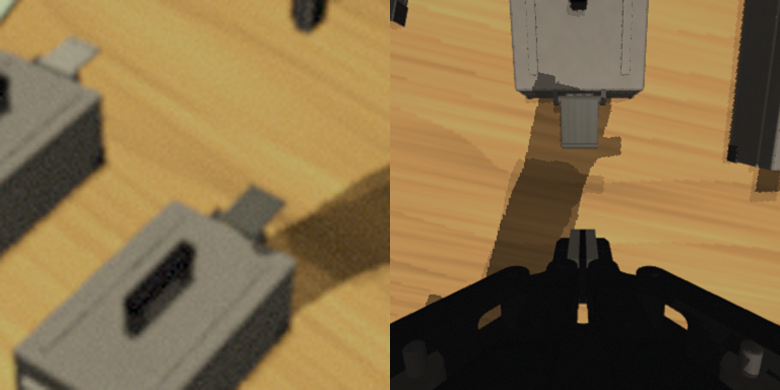

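Level by eye; I'll triangulate the tip (scene pixel about (290.5,175), wrist about (250.6,144.7)).

```bash
python3 - <<'E'
from h import *
cs,cw=load('s3.png'),load('w4.png')
e1,d1=ray(cs,290.5,175);e2,d2=ray(cw,250.6,144.7)
x=np.linalg.lstsq(np.c_[d1,-d2],e2-e1,rcond=None)[0]
p,q=e1+d1*x[0],e2+d2*x[1]; print((p+q)/2,np.linalg.norm(p-q))
E
```

```text
[ 0.43610254 -0.02654179  0.08399832] 0.006721872189845746
```

```bash
python3 -c "
from workcell import order,readout
print(order.job_done(), readout.get_obs()['clock'])"
```

```text
the job is handed in; nothing more can be done
the job is handed in; nothing more can be done
```

The job is done and handed in at about 8.7 s on the robot's clock. The middle case was the loose one, and its catch tab is now pressed shut.

- **Finding the loose case:** its tab tip stood at z = 103 mm, against 83.5 mm for the other two.
- **Lifting the lid:** my first grip on the handle closed about 7 mm too high, with 5 N of force on the tool, so I let go and gripped again lower. I then raised the lid about 22 mm at the handle (0.22 rad); the scene picture showed the gap. I lowered it to the starting height (TCP z back to 119.5 mm) and let go.
- **Pressing the tab:** the first press landed about 15 mm too close to the pivot, so I lifted off and moved outward. The second press met 22 N with the fingertips at z of about 89 mm, which is the shut height of 90 mm to within the calibration.

**Last checks:**
- The lid looks closed and the tab looks level.
- The tab tip measured z = 84 mm, like the two fastened cases. The two sight lines missed each other by 6.7 mm, so that figure alone is rough, but it agrees with the press force and height.
- The robot ended clear of everything, with about 0 N on the tool.
- I did not work at the other two cases, but I ran no before-and-after check on them.

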